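Reset the tripped breaker under the propped cover

TASK

One of the three breakers in the grey bench cabinet has tripped: its lever stands about midway. Reset it by pushing its lever fully off, towards the cabinet's open front and away from the cover's hinge, and then throwing it fully on, towards the hinge, under the propped clear cover; leave the other two levers as they are. Finally swing the clear cover fully shut over the breakers, without disturbing the tools and parts lying around.

Things in the scene. Friction and masses are not known exactly. Their poses are not given: they have to be found in the camera images.
- unit: Grey cabinet fixed to the bench: base tray 200 (x) by 320 (y) by 30 mm high; 8 mm end cheeks at y = +-115 mm, x = -74 to 96 mm, up to z = 125 mm; back wall at x = 92 mm up to 120 mm; front (-x) open. Origin: centre of its underside; x points from the open front to the hinge at the back, y along the row of breakers, z up. Its front faces the robot's right (-y) within 23 deg.
- cover_hinge (a point): Middle of the cover's hinge axis, which runs along unit y; 95 mm behind the cabinet's centre (unit +x) and 128 mm above the bench.
- cover (a joint): Clear cover (sheet 4 mm) in an aluminium frame, 175 mm from hinge to front edge, 234 mm wide. Angle in rad: 0 = shut, level; 0.9 = fully open (hard stop). Starts at 0.82 to 0.9, leaning over the levers: a vertical tool at the levers strikes it, one tilted 30 to 45 deg, its body towards the front, passes under. Hinge friction 0.35 N m holds it where left; 1 to 3 N down near the edge shuts it.
- cover_edge (a point): Middle of the top face of the cover's front bar (bar 14 mm wide, 10 mm thick, aluminium), 168 mm from the hinge axis.
- breaker_a: Black breaker, one of three alike: 124 mm long (x), 62 mm wide (y), centre block 64 mm long and 45 mm high. Origin: centre of its underside, 30 mm above the bench; axes as unit's. Fixed in the cabinet at unit x = -20 mm and y = -70, 0 or +70 mm (the places vary). This is the tripped one.
- breaker_b: Black breaker, one of three alike: 124 mm long (x), 62 mm wide (y), centre block 64 mm long and 45 mm high. Origin: centre of its underside, 30 mm above the bench; axes as unit's. Fixed in the cabinet at unit x = -20 mm and y = -70, 0 or +70 mm (the places vary). This one is on and must stay on.
- breaker_c: Black breaker, one of three alike: 124 mm long (x), 62 mm wide (y), centre block 64 mm long and 45 mm high. Origin: centre of its underside, 30 mm above the bench; axes as unit's. Fixed in the cabinet at unit x = -20 mm and y = -70, 0 or +70 mm (the places vary). This one is off and must stay off.
- lever_a (a joint): Lever angle, rad: 0 = fully off (leans 26 deg to the cabinet's front, unit -x), 0.45 = upright midway (tripped), 0.9 = fully on (leans 26 deg to the hinge, unit +x). Turns about a line along unit y, 40 mm above breaker_a's origin. Friction (0.1 N m, about 3 N near the tip) holds it where left; hard stops at both ends. Starts tripped, at 0.38 to 0.52.
- lever_b (a joint): Lever angle, rad: 0 = fully off (leans 26 deg to the cabinet's front, unit -x), 0.45 = upright midway (tripped), 0.9 = fully on (leans 26 deg to the hinge, unit +x). Turns about a line along unit y, 40 mm above breaker_b's origin. Friction (0.1 N m, about 3 N near the tip) holds it where left; hard stops at both ends. Starts on, at 0.87 to 0.9.
- lever_c (a joint): Lever angle, rad: 0 = fully off (leans 26 deg to the cabinet's front, unit -x), 0.45 = upright midway (tripped), 0.9 = fully on (leans 26 deg to the hinge, unit +x). Turns about a line along unit y, 40 mm above breaker_c's origin. Friction (0.1 N m, about 3 N near the tip) holds it where left; hard stops at both ends. Starts off, at 0 to 0.03.
- tip_a (a point): Middle of the free end of the lever of breaker_a, 44 mm from its turning axis. The lever is a bar 14 mm wide (unit y) and 10 mm thick (along its swing) that stands about 39 mm out of the breaker's top.
- tip_b (a point): Middle of the free end of the lever of breaker_b, 44 mm from its turning axis. The lever is a bar 14 mm wide (unit y) and 10 mm thick (along its swing) that stands about 39 mm out of the breaker's top.
- tip_c (a point): Middle of the free end of the lever of breaker_c, 44 mm from its turning axis. The lever is a bar 14 mm wide (unit y) and 10 mm thick (along its swing) that stands about 39 mm out of the breaker's top.
- cubesat: Bystander: black satellite cube with aluminium corner rails, 100 mm wide, 106 mm high, stands behind the cabinet. Origin at its underside.
- mallet: Bystander: red-headed mallet, 240 mm long, lying in front of the cabinet, beyond the screwdriver.
- screwdriver: Bystander: screwdriver, 180 mm long, lying in front of the cabinet.
- tweezers: Bystander: steel tweezers, 135 mm long and 7 mm high, lying behind the cabinet.
- pliers: Bystander: pliers with red grips, 145 mm long, lying behind the cabinet.
- standoff: Bystander: aluminium standoff, 20 mm across and 28 mm high, standing on the cabinet's base tray outside the +y cheek. Origin at its underside.
- multimeter: Bystander: yellow hand meter, 160 by 85 by 35 mm, lying near the right-hand side of the bench.

How it is judged (in metres and radians):
On the way, in this order (a step that is already met when the one before it is completed fails the run):
1. the tripped lever is pushed fully off (below 0.08 rad) (value of joint lever_a below 0.08 rad), for 0.1 s.
2. the tripped lever is then thrown fully on (above 0.82 rad) while the cover is still open (value of joint lever_a above 0.82 rad and value of joint cover above 0.5 rad), for 0.1 s.
3. the cover is shut (value of joint cover below 0.05 rad), for 0.2 s.
At the end, for the whole second after the job is handed in: The tripped breaker's lever is fully on (above 0.82 rad), the lever that was on is still on (above 0.78), the one that was off is still off (below 0.12), and the cover is shut (below 0.05 rad) and at rest (value of joint lever_a above 0.82 rad and value of joint lever_b above 0.78 rad and value of joint lever_c below 0.12 rad and value of joint cover below 0.05 rad and velocity of joint cover below 0.05 rad/s); the robot touches nothing.
It fails at once if the lever that is on is moved off its place (below 0.7 rad) (value of joint lever_b below 0.7 rad).
It fails at once if the lever that is off is moved off its place (above 0.2 rad) (value of joint lever_c above 0.2 rad).
It fails at once if a tool or part lying around is moved more than 25 mm (distance of any of cubesat, mallet, screwdriver, tweezers, pliers, standoff, multimeter from where it was at the start of the episode above 0.025 m).
It also fails if it takes over 58 s, if anything falls off the work surface, if the arm or the gripper's body presses on something with over 40 N, if the wrist force passes 120 N, or if a joint passes its speed limit or range.

ROBOT

A 6-joint arm with a two-finger parallel gripper is mounted at the origin on the work surface. World frame = base frame: x ahead of the robot, y to its left, z up, the work surface at z = 0. Lengths are in mm, angles in rad, forces in N, time in s.
With the tool pointing down it reaches from about 275 to 1000 mm from the base axis. Payload 8.4 kg.
Tool frame: the origin (TCP) lies between the finger pads; the fingertips stand r.finger_overhang ahead of it and the grasp point (between the pads) is the TCP (r.finger_overhang is the distance from the TCP to the fingertips, in mm); z points along the fingers, y is the line along which they close (so a half turn about z gives the same grasp; the last joint's range is limited). The gripper opens to 85 mm and grips with 20 to 120 N. Pads are 22 mm wide; open, the fingers measure 114 mm over their backs; the gripper's body (76 mm by 85 mm) begins 54 mm behind the grasp point. The pads swing forward as they close: fully open they stand 13 mm farther back than shut.
Start: joints at [1.136, 0.353, 1.633, -0, 1.155, -0.002], TCP at [262.133, 567.375, 250.281] pointing down, gripper open.
Joint ranges: [-2.63, 2.63], [-0.92, 2.1], [0.06, 2.66], [-1.3, 4.44], [0, 2.69], [-3.02, 3.02]. Speed limits (rad/s): [2.22, 2.22, 2.79, 3.14, 3.14, 3.14].

INTERFACE

Orientations are given as [roll, pitch, yaw] about the fixed x, y, z axes, in that order (R = Rz(yaw) Ry(pitch) Rx(roll)).
In Python, from rig import r, cams, sign_off gives the robot as it stands.
- The arm moves only by the shell command python3 -m crank 'ROWS' [FORCE]. ROWS is JSON, a list of rows, each a list of 7 numbers: the shift along the tool's x, y, z in m, then the turn, a rotation vector about the tool's x, y, z in rad, then the closure, from 0 (fully open) to 1 (shut). In form: [[dx, dy, dz, ax, ay, az, gripper], ...]. A call has 1 to 5 rows; each row is the pose to reach, as a shift and turn from the pose commanded when the call began, along the tool's axes at that moment; what a row does not reach only later rows make up. A row lasts 1/10 s, in which the tool goes at most 50 mm and 8.59 degrees, less where a joint would pass 70% of its speed; a pose out of reach is approached as far as the arm can. A call with a gripper value outside its range is refused whole. The fingers move at their own pace and stop on an object; FORCE is the grip in N (left out, the last holds). Time passes only in rows, so rows that repeat a pose let the fingers close. It gives the time, the measured TCP pose, the force, the opening and the grip force at its end, in the units of the state.
- r.sense(): the state, without advancing time (a new reading comes with each control period).
- cams.grab_frame(name): name is "side" or "top"; returns a dict with "image" (400x640x3 uint8, red, green, blue), "fx", "fy", "cx", "cy" (pixels), "D" ([k1, k2, p1, p2, k3] as OpenCV has them; the pictures are not rectified), "position" and "orientation" of the camera in the world. Camera axes: x right, y down, z forward; pixel columns grow to the right and rows downward; lengths in mm; the calibration is good to about 2 mm. A picture is of the moment at which its call begins. There is no depth.
- sign_off(): hands the job in; it is judged then, once.
The state is a dict: "clock": time; "qpos": joint angles; "qvel": joint speeds; "joint_efforts": joint torques, N m; "eef_pos": TCP position; "tcp_rot": TCP orientation; "contact_force": force on the tool from outside, world axes, zero at the start; "wrist_torque": the same for the moment, N m; "opening": opening from 0.0 (shut) to 1.0 (fully open); "grasp_force": force on a finger pad.
Only numpy, scipy, OpenCV 4.12 (cv2) and the standard library are available. Lean on these libraries where they do the work, as an engineer would, in place of code of your own. Each camera call takes 0.05 s, during which the arm holds its last target. There are 200 camera calls.

## Working session

There is one attempt and no reset: what is moved stays moved. The work goes in short steps, Python scripts to look and compute and a shell command to move; the robot and the scene stay as the last step left them, time stands still between calls to the robot, and variables do not carry over. Pictures are saved under pics/ and viewed, at most 10 in all, crops included, and the job is handed in when it is done.

```bash
mkdir -p pics; ls; python3 - <<'E'
from rig import r,cams
import cv2
for n in("side","top"):
    f=cams.grab_frame(n); cv2.imwrite(f"pics/{n}0.png",f["image"][:,:,::-1])
    print({k:v for k,v in f.items() if k!="image"})
print(r.sense(), r.finger_overhang)
E
```

```text
pics
{'fx': 487.8447275185202, 'fy': 487.8447275185202, 'cx': 330.68849101817807, 'cy': 192.05542879804688, 'D': array([-0.11145575,  0.        ,  0.        ,  0.        ,  0.        ]), 'position': array([  335.09214708, -1129.38854957,  1058.54834382]), 'orientation': array([-2.32155168,  0.01229345, -0.2296905 ])}
{'fx': 456.0384561297136, 'fy': 456.0384561297136, 'cx': 311.493824989096, 'cy': 203.98156744065722, 'D': array([0.04401653, 0.        , 0.        , 0.        , 0.        ]), 'position': array([ 368.15182515, -148.65963446, 1296.70125772]), 'orientation': array([-2.98543456,  0.01258649, -1.56511454])}
{'clock': 0.1, 'qpos': array([ 1.13562433e+00,  3.53607635e-01,  1.63405093e+00, -7.73414988e-06,
        1.15520471e+00, -2.41684648e-03]), 'qvel': array([-0.00012523, -0.001444  , -0.00320102,  0.00046758, -0.00064041,
        0.00083068]), 'joint_efforts': array([ 1.37478841e-03, -6.06364560e+01, -3.42821002e+01,  1.74586271e-04,
        4.02699370e-03,  1.47666856e-05]), 'eef_pos': array([261.95085924, 567.01416378, 249.62256817]), 'tcp_rot': array([-3.14032202e+00,  4.00091478e-06,  2.70884063e+00]), 'contact_force': array([ 0.00970112, -0.32107878, -0.18566708]), 'wrist_torque': array([-0.00344549,  0.00135723,  0.0543656 ]), 'grasp_force': 0.0, 'opening': 0.9973176878985835} 19.0
```

View pics/side0.png

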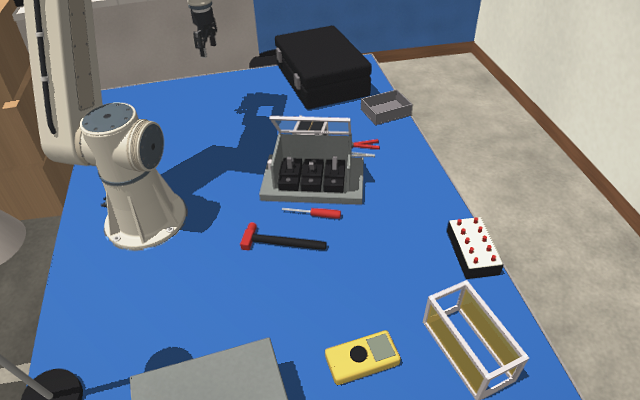

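View pics/top0.png

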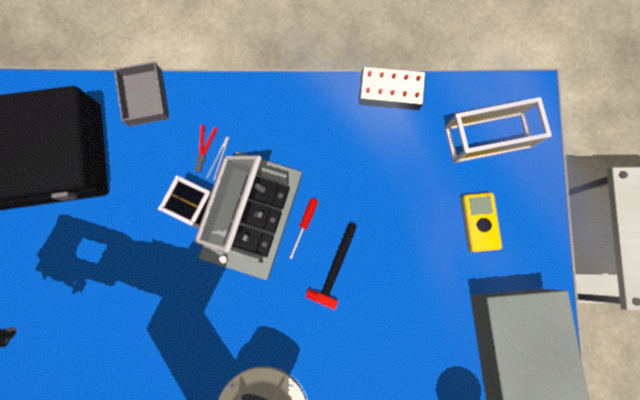

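The side view shows the cabinet at about (313,165) with its front towards the camera. In the top view it is at about (255,215), the cover at (230,205), and the screwdriver in front at (305,225). I'll enlarge both.

```bash
python3 - <<'E'
import cv2
a=cv2.imread("pics/side0.png")[105:215,250:390]; b=cv2.imread("pics/top0.png")[145:285,185:325]
cv2.imwrite("pics/c1.png",cv2.resize(a,None,fx=5,fy=5,interpolation=cv2.INTER_CUBIC))
cv2.imwrite("pics/c2.png",cv2.resize(b,None,fx=4,fy=4,interpolation=cv2.INTER_CUBIC))
E
```

```text
(no output)
```

View pics/c1.png

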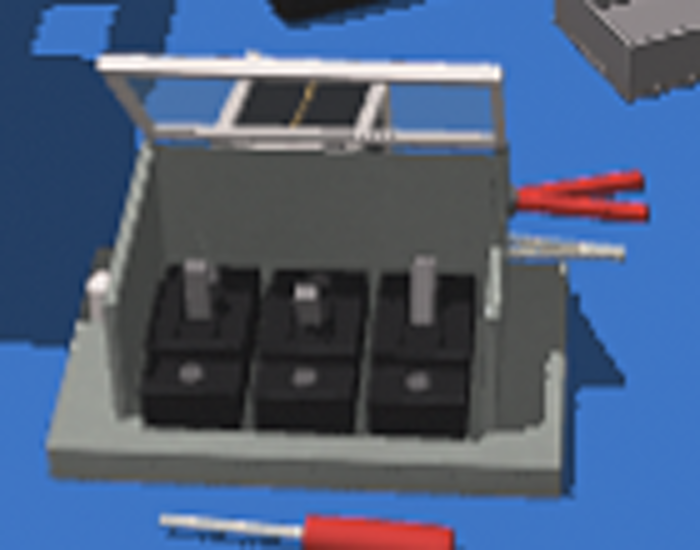

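View pics/c2.png

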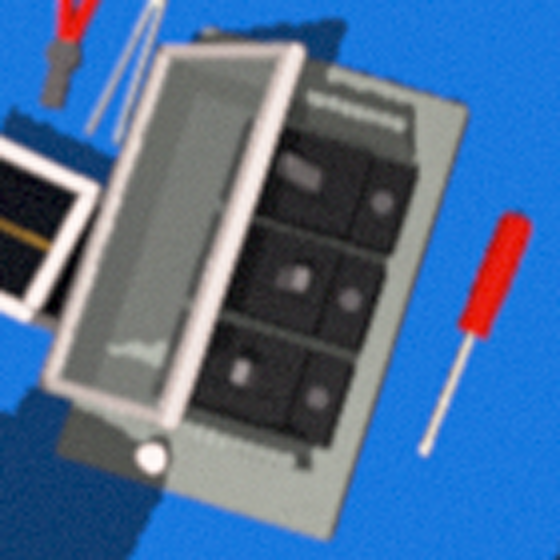

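```bash
cat > h.py <<'E'
import numpy as np,cv2
from scipy.spatial.transform import Rotation as R
C={"side":dict(f=487.8447,c=(330.6885,192.0554),k=-0.11145575,p=[335.092,-1129.3885,1058.5483],o=[-2.32155168,0.01229345,-0.2296905]),
"top":dict(f=456.03846,c=(311.4938,203.98157),k=0.04401653,p=[368.1518,-148.6596,1296.7013],o=[-2.98543456,0.01258649,-1.56511454])}
def K(n): c=C[n]; return np.array([[c['f'],0,c['c'][0]],[0,c['f'],c['c'][1]],[0,0,1.]]),np.array([c['k'],0,0,0,0.])
def ray(n,uv):
    k,d=K(n); p=cv2.undistortPoints(np.array([[uv]],float),k,d)[0,0]
    v=R.from_euler('xyz',C[n]['o']).apply([p[0],p[1],1]); return np.array(C[n]['p']),v/np.linalg.norm(v)
def plane(n,uv,z): o,v=ray(n,uv); return o+v*(z-o[2])/v[2]
def tri(a,b):
    (o,v),(q,w)=ray("side",a),ray("top",b)
    s=np.linalg.lstsq(np.c_[v,-w],q-o,rcond=None)[0]; x,y=o+v*s[0],q+w*s[1]
    return (x+y)/2,np.linalg.norm(x-y)
def proj(n,P):
    k,d=K(n); M=R.from_euler('xyz',C[n]['o']).inv()
    X=M.apply(np.atleast_2d(P)-C[n]['p']); return cv2.projectPoints(X,np.zeros(3),np.zeros(3),k,d)[0][:,0]
E
python3 - <<'E'
from h import *
np.set_printoptions(precision=1,suppress=True)
s=lambda x,y:(250+x/5-.4,105+y/5-.4); t=lambda x,y:(185+x/4-.4,145+y/4-.4)
A=[plane("top",t(468,107),30),plane("side",s(565,465),30)];B=[plane("top",t(332,540),30),plane("side",s(50,452),30)]
print(A,B)
a=np.mean(A,0);b=np.mean(B,0); y=(b-a);print(np.linalg.norm(y)); y/=np.linalg.norm(y)
x=np.array([y[1],-y[0],0]); O=(a+b)/2+100*x; O[2]=0
print("O",O,"yaw",np.degrees(np.arctan2(x[1],x[0])))
M=np.c_[x,y,[0,0,1]]
for nm,a,b in[("left",s(195,263),t(240,365)),("mid",s(307,289),t(301,276)),("right",s(425,260),t(290,162)),
  ("coverL",s(103,64),t(172,420)),("coverR",s(498,72),t(297,50)),("standoff",s(98,277),t(152,457))]:
    P,e=tri(a,b); print(nm,P,e,"unit",M.T@(P-O))
E
```

```text
[array([ 661.4, -102.9,   30. ]), array([ 662.7, -100.6,   30. ])] [array([357.4, -12.5,  30. ]), array([357.8, -13.2,  30. ])]
317.16493539061406
O [537.8  38.7   0. ] yaw 73.72597478433684
left [466.7  40.3 116.9] 5.7524158735203885 unit [-18.4  68.7 116.9]
mid [527.3   2.5 113.9] 1.9770386609656094 unit [-37.7  -0.1 113.9]
right [603.2  11.4 114.7] 1.8853055142825785 unit [ -7.9 -70.4 114.7]
coverL [424.1  54.7 261.4] 3.3973501415239205 unit [-16.5 113.6 261.4]
coverR [641.  -11.2 262.5] 0.43971935522299327 unit [ -18.9 -113.1  262.5]
standoff [409.8 105.8  65. ] 4.5011675126460124 unit [ 28.5 141.7  65. ]
```

Found: the robot-side lever (+y, tip at unit (-18,69,117)) is the tripped one, the middle lever is off and the far one is on. The numbers agree with the given sizes. I'll grip the tripped lever across unit y with the tool tilted 34°.

```bash
cat > go.py <<'E'
# go.py x y z tilt [u|w]: prints pose in unit frame and the tool-frame shift/turn to the target
import sys; from h import *; from rig import r
np.set_printoptions(precision=4,suppress=True)
O=np.array([537.8,38.7,0]); yaw=np.radians(73.7); M=R.from_euler('z',yaw).as_matrix()
s=r.sense(); p=np.array(s['eef_pos']); T=R.from_euler('xyz',s['tcp_rot'])
print("t",s['clock'],"unit",M.T@(p-O),"F",M.T@s['contact_force'],"open",s['opening'],"q",s['qpos'])
for a in sys.argv[1:]:
    v=[float(q) for q in a.split(',')]; G=O+M@v[:3]
    Q=R.from_euler('z',yaw)*R.from_euler('x',np.pi)*R.from_euler('y',v[3])
    print(a,T.inv().apply(G-p)/1000,(T.inv()*Q).as_rotvec())
E
python3 go.py 165,190,420,0.593
```

```text
t 0.1 unit [429.6571 413.0417 249.6226] F [-0.3055 -0.0994 -0.1857] open 0.9973176878985835 q [ 1.1356  0.3536  1.6341 -0.      1.1552 -0.0024]
165,190,420,0.593 [-0.2597 -0.229  -0.1701] [-0.4219  0.4893  1.3774]
```

```bash
python3 -m crank '[[-0.26,-0.229,-0.17,-0.422,0.489,1.377,0.5],[-0.26,-0.229,-0.17,-0.422,0.489,1.377,0.5],[-0.26,-0.229,-0.17,-0.422,0.489,1.377,0.5],[-0.26,-0.229,-0.17,-0.422,0.489,1.377,0.5],[-0.26,-0.229,-0.17,-0.422,0.489,1.377,0.5]]' 25; python3 go.py 165,190,420,0.593 -110,70,340,0.593
```

```text
clock: 0.6
eef_pos: [353.0, 360.5, 361.2]
tcp_rot: [3.025, -0.293, 2.036]
contact_force: [1.5, -1.1, 0.4]
opening: 0.504
grasp_force: 0.0
t 0.6 unit [256.9722 267.6431 361.1519] F [-0.6537 -1.7114  0.4094] open 0.5039401869456539 q [ 0.6218 -0.0239  1.8751  0.296   1.1411  0.0697]
165,190,420,0.593 [-0.0981  0.0048 -0.0911] [-0.2112  0.245   0.6938]
-110,70,340,0.593 [-0.3922 -0.0936 -0.1078] [-0.2112  0.245   0.6938]
```

```bash
python3 -m crank '[[-0.098,0.005,-0.091,-0.211,0.245,0.694,0.5],[-0.098,0.005,-0.091,-0.211,0.245,0.694,0.5],[-0.098,0.005,-0.091,-0.211,0.245,0.694,0.5],[-0.098,0.005,-0.091,-0.211,0.245,0.694,0.5],[-0.098,0.005,-0.091,-0.211,0.245,0.694,0.5]]' >/dev/null; python3 go.py -110,70,340,0.593
```

```text
t 1.1 unit [166.2025 188.9653 419.8501] F [ 0.1359  0.0635 -0.8979] open 0.503046692795397 q [ 0.2149 -0.1919  1.9774  0.5729  1.1212  0.2948]
-110,70,340,0.593 [-0.2754  0.1157 -0.0871] [-0.0026  0.005   0.011 ]
```

```bash
python3 -m crank '[[-0.275,0.116,-0.087,0,0.005,0.01,0.5],[-0.275,0.116,-0.087,0,0.005,0.01,0.5],[-0.275,0.116,-0.087,0,0.005,0.01,0.5],[-0.275,0.116,-0.087,0,0.005,0.01,0.5],[-0.275,0.116,-0.087,0,0.005,0.01,0.5]]' >/dev/null;  python3 -m crank '[[0,0,0,0,0,0,0.5],[0,0,0,0,0,0,0.5]]' >/dev/null; python3 go.py -110,70,340,0.593  -97,70,225,0.593
```

```text
t 1.8 unit [-54.8043  92.0689 355.4489] F [ 0.558  -0.5711 -0.0809] open 0.5052682312153491 q [-0.401  -0.0343  1.9848  0.6061  1.3265 -0.3154]
-110,70,340,0.593 [-0.0546  0.0217 -0.0181] [-0.0062  0.0019  0.0052]
-97,70,225,0.593 [-0.1078  0.022   0.0847] [-0.0062  0.0019  0.0052]
```

```bash
python3 -m crank '[[-0.0546,0.022,-0.018,-0.006,0.002,0.005,0.5],[-0.0546,0.022,-0.018,-0.006,0.002,0.005,0.5],[-0.108,0.022,0.085,-0.006,0.002,0.005,0.5],[-0.108,0.022,0.085,-0.006,0.002,0.005,0.5],[-0.108,0.022,0.085,-0.006,0.002,0.005,0.5]]' >/dev/null;  python3 -m crank '[[0,0,0,0,0,0,0.5],[0,0,0,0,0,0,0.5]]' >/dev/null; python3 go.py -97,70,225,0.593 -53,70,160,0.593 -20,70,111,.593; python3 - <<'E'
from rig import cams; import cv2
a=cams.grab_frame("side")["image"][80:220,230:400,::-1]; b=cams.grab_frame("top")["image"][145:285,185:325,::-1]
cv2.imwrite("pics/p1.png",cv2.hconcat([cv2.resize(a,(425,350),interpolation=2),cv2.resize(b,(350,350),interpolation=2)]))
E
```

```text
t 2.5 unit [-94.9949  69.8389 226.1513] F [ 0.2744 -0.153   0.2775] open 0.49907822189242834 q [-0.4868  0.176   2.0819  0.6549  1.1168 -0.5729]
-97,70,225,0.593 [-0.0023 -0.0002 -0.0002] [-0.0008 -0.0002  0.005 ]
-53,70,160,0.593 [-0.0022 -0.0001  0.0783] [-0.0008 -0.0002  0.005 ]
-20,70,111,.593 [-0.0022 -0.0001  0.1374] [-0.0008 -0.0002  0.005 ]
```

View pics/p1.png

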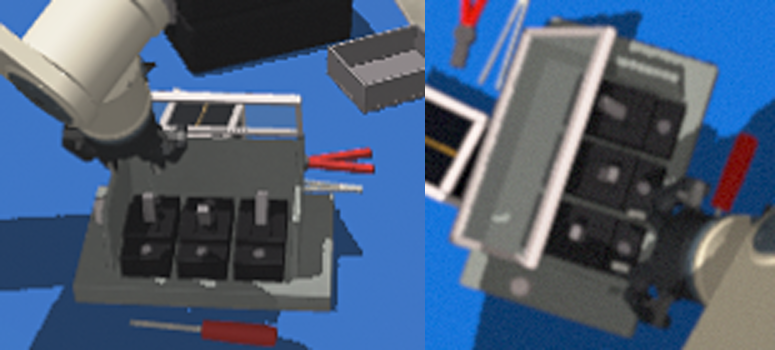

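The crop shows the gripper in front of the cover with lever A clear, but it looks wide across the knuckles (about 130 mm). I'll take a closer crop before going down.

```bash
python3 - <<'E'
from rig import cams; import cv2
a=cams.grab_frame("side")["image"][90:165,235:320,::-1]; b=cams.grab_frame("top")["image"][205:285,235:315,::-1]
cv2.imwrite("pics/p2.png",cv2.hconcat([cv2.resize(cv2.convertScaleAbs(a,alpha=1.6,beta=15),(400,350),interpolation=2),cv2.resize(cv2.convertScaleAbs(b,alpha=1.6,beta=15),(350,350),interpolation=2)]))
E
```

```text
(no output)
```

View pics/p2.png

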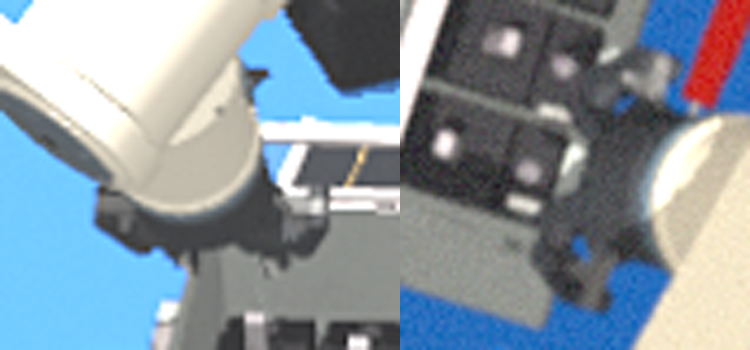

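```bash
python3 - <<'E'
from h import *
from rig import r
s=r.sense(); T=R.from_euler('xyz',s['tcp_rot']); p=s['eef_pos']
for y in(-65,-45,-25,0,25,45,65):
  for z in (19,0,-30,-50,-70):
    q=p+T.apply([0,y,z]); a=(proj("side",q)[0]-[235,90])*[400/85,350/75]; b=(proj("top",q)[0]-[235,205])*350/80+[400,0]
    print(y,z,a.round(),b.round())
E
```

```text
-65 19 [126. 260.] [495. 277.]
-65 0 [120. 250.] [510. 282.]
-65 -30 [111. 234.] [535. 291.]
-65 -50 [105. 222.] [552. 297.]
-65 -70 [ 98. 211.] [570. 303.]
-45 19 [159. 260.] [506. 241.]
-45 0 [153. 250.] [522. 246.]
-45 -30 [145. 234.] [547. 254.]
-45 -50 [139. 223.] [564. 259.]
-45 -70 [133. 211.] [582. 265.]
-25 19 [191. 261.] [517. 205.]
-25 0 [187. 251.] [533. 209.]
-25 -30 [179. 235.] [558. 216.]
-25 -50 [173. 223.] [575. 221.]
-25 -70 [168. 212.] [594. 226.]
0 19 [232. 262.] [531. 161.]
0 0 [228. 252.] [547. 164.]
0 -30 [221. 235.] [572. 170.]
0 -50 [216. 224.] [590. 174.]
0 -70 [211. 212.] [608. 178.]
25 19 [273. 262.] [545. 117.]
25 0 [270. 252.] [560. 120.]
25 -30 [264. 236.] [586. 124.]
25 -50 [259. 225.] [604. 128.]
25 -70 [255. 213.] [622. 131.]
45 19 [306. 263.] [556.  82.]
45 0 [303. 253.] [571.  84.]
45 -30 [298. 236.] [597.  88.]
45 -50 [294. 225.] [615.  91.]
45 -70 [290. 213.] [634.  93.]
65 19 [339. 263.] [566.  47.]
65 0 [336. 253.] [582.  49.]
65 -30 [332. 237.] [608.  52.]
65 -50 [329. 226.] [626.  54.]
65 -70 [325. 214.] [645.  56.]
```

```bash
python3 go.py -57,69.5,159,0.593 -29,69.5,118,.593
```

```text
t 2.7 unit [-95.9002  69.161  226.6429] F [-0.5844  0.3061  0.0059] open 0.5008119104200756 q [-0.4884  0.175   2.0813  0.6547  1.1163 -0.5738]
-57,69.5,159,0.593 [-0.0055 -0.0005  0.0778] [0.0017 0.0006 0.0056]
-29,69.5,118,.593 [-0.0052 -0.0006  0.1275] [0.0017 0.0006 0.0056]
```

```bash
python3 -m crank '[[-0.005,0,0.04,0.001,0,0.005,0.65],[-0.005,0,0.078,0.001,0,0.005,0.65],[-0.005,0,0.095,0.001,0,0.005,0.65],[-0.005,0,0.11,0.001,0,0.005,0.65],[-0.005,0,0.1275,0.001,0,0.005,0.65]]';  python3 -m crank '[[0,0,0,0,0,0,0.65],[0,0,0,0,0,0,0.65]]' >/dev/null; python3 go.py -29,69.5,118,.593; python3 - <<'E'
from rig import cams; import cv2
a=cams.grab_frame("side")["image"][110:185,245:340,::-1]; b=cams.grab_frame("top")["image"][195:275,215:295,::-1]
cv2.imwrite("pics/p3.png",cv2.hconcat([cv2.resize(cv2.convertScaleAbs(a,alpha=1.6,beta=15),(443,350),interpolation=2),cv2.resize(cv2.convertScaleAbs(b,alpha=1.6,beta=15),(350,350),interpolation=2)]))
E
```

```text
clock: 3.2
eef_pos: [463.5, 30.7, 117.1]
tcp_rot: [3.141, -0.593, 1.286]
contact_force: [0.5, 0.5, -0.2]
opening: 0.348
grasp_force: 0.0
t 3.4 unit [-28.9092  69.6115 117.3833] F [0.0119 0.194  0.5554] open 0.3534174299652819 q [-0.3377  0.3638  2.1696  0.8411  0.846  -0.702 ]
-29,69.5,118,.593 [ 0.0003  0.0001 -0.0006] [-0.001   0.     -0.0006]
```

View pics/p3.png

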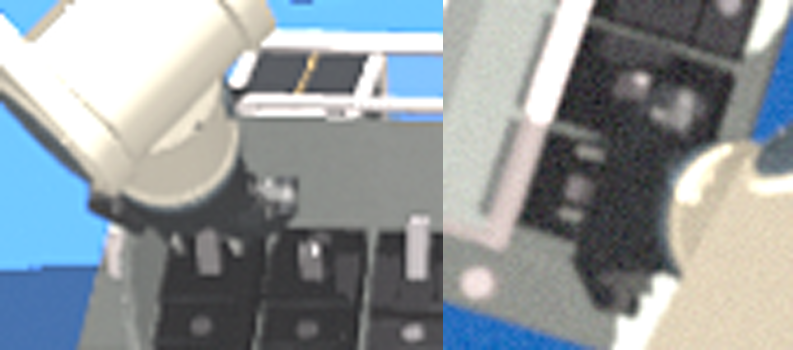

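The lever at (208,250) in the side crop stands midway between the two fingertips, and the top crop agrees at (580,188). I'll close on it.

```bash
python3 -m crank '[[0,0,0,0,0,0,1],[0,0,0,0,0,0,1],[0,0,0,0,0,0,1],[0,0,0,0,0,0,1],[0,0,0,0,0,0,1]]' 30; python3 go.py -38,69.5,118,.593 -46,69.5,114,.593 -51,69.5,112,.593
```

```text
clock: 4.0
eef_pos: [461.0, 31.4, 117.7]
tcp_rot: [-3.137, -0.595, 1.285]
contact_force: [-8.8, 0.0, 11.3]
opening: 0.149
grasp_force: 30.7
t 4.0 unit [-28.5549  71.7036 117.6597] F [-2.4624  8.4633 11.3438] open 0.14862301279189477 q [-0.3383  0.3629  2.1717  0.8409  0.8492 -0.7027]
-38,69.5,118,.593 [-0.0076  0.0022 -0.0056] [-0.0043 -0.002  -0.0011]
-46,69.5,114,.593 [-0.0165  0.0022 -0.0068] [-0.0043 -0.002  -0.0011]
-51,69.5,112,.593 [-0.0218  0.0022 -0.0079] [-0.0043 -0.002  -0.0011]
```

```bash
python3 -m crank '[[-0.0035,-0.002,-0.003,0,0,0,1],[-0.0072,-0.002,-0.0054,0,0,0,1],[-0.012,-0.002,-0.006,0,0,0,1],[-0.016,-0.002,-0.0066,0,0,0,1],[-0.0185,-0.002,-0.007,0,0,0,1]]' 30;python3 -m crank '[[0,0,0,0,0,0,1],[0,0,0,0,0,0,1]]'; python3 go.py
```

```text
clock: 4.5
eef_pos: [455.0, 13.0, 112.9]
tcp_rot: [-3.139, -0.595, 1.284]
contact_force: [1.4, 6.3, -0.4]
opening: 0.148
grasp_force: 29.2
clock: 4.7
eef_pos: [455.0, 12.8, 112.6]
tcp_rot: [-3.139, -0.594, 1.284]
contact_force: [-2.5, 2.2, 3.1]
opening: 0.148
grasp_force: 29.6
t 4.7 unit [-48.1056  72.2074 112.6362] F [1.4406 3.0726 3.0514] open 0.14829332015395746 q [-0.3824  0.3728  2.1737  0.8278  0.8567 -0.7368]
```

```bash
python3 -m crank '[[-0.0025,0,-0.0005,0,0,0,1],[-0.005,0,-0.001,0,0,0,1],[-0.005,0,-0.001,0,0,0,1]]'; python3 go.py; python3 - <<'E'
from rig import cams; import cv2
a=cams.grab_frame("side")["image"][110:185,245:340,::-1]; b=cams.grab_frame("top")["image"][195:275,215:295,::-1]
cv2.imwrite("pics/p4.png",cv2.hconcat([cv2.resize(cv2.convertScaleAbs(a,alpha=1.6,beta=15),(443,350),interpolation=2),cv2.resize(cv2.convertScaleAbs(b,alpha=1.6,beta=15),(350,350),interpolation=2)]))
E
```

```text
clock: 5.0
eef_pos: [453.7, 8.8, 110.4]
tcp_rot: [-3.138, -0.594, 1.284]
contact_force: [1.9, 9.3, -2.3]
opening: 0.144
grasp_force: 29.2
t 5.0 unit [-52.2877  72.3375 110.432 ] F [ 9.5064  0.7832 -2.3271] open 0.14442789381525534 q [-0.3924  0.3782  2.1737  0.8265  0.8582 -0.7468]
```

View pics/p4.png

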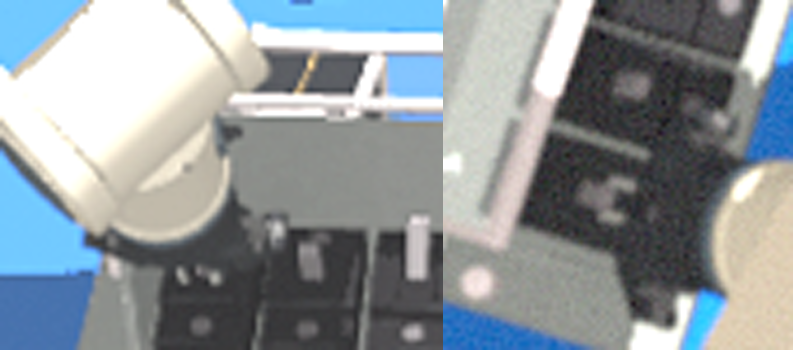

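The fingers have carried the lever forward, and its tip shows between the pads at (595,195) in the top crop. The force is rising. I'll push a little more to confirm the stop.

```bash
python3 -m crank '[[-0.003,0,-0.001,0,0,0,1],[-0.003,0,-0.001,0,0,0,1]]' 45; python3 go.py;python3 -m crank '[[-0.002,0,-0.0007,0,0,0,1],[-0.002,0,-0.0007,0,0,0,1]]' 45; python3 go.py
```

```text
clock: 5.3
eef_pos: [453.2, 7.9, 110.2]
tcp_rot: [-3.136, -0.599, 1.282]
contact_force: [11.8, 28.4, -6.4]
opening: 0.124
grasp_force: 44.5
t 5.3 unit [-53.3255  72.5327 110.2457] F [30.5424 -3.4128 -6.3778] open 0.12431098263142568 q [-0.3975  0.3807  2.1733  0.8286  0.8627 -0.7519]
clock: 5.5
eef_pos: [452.9, 4.3, 109.2]
tcp_rot: [-3.139, -0.595, 1.285]
contact_force: [0.8, -0.5, -0.4]
opening: 0.016
grasp_force: 0.0
t 5.5 unit [-56.8753  71.8203 109.1662] F [-0.2462 -0.866  -0.3955] open 0.01594952133947182 q [-0.4029  0.3818  2.1725  0.8234  0.8606 -0.7553]
```

It held against the stop at 30 N and then slipped off the tip, so the lever is fully off. Now I'll push it on from the front with closed fingers.

```bash
python3 -m crank '[[0.0003,0.005,-0.0058,0,0,0,1],[0.0045,0.005,-0.003,0,0,0,1],[0.0111,0.005,0.0015,0,0,0,1],[0.0155,0.005,0.0043,0,0,0,1],[0.0194,0.005,0.007,0,0,0,1]]' 30; python3 go.py; python3 -m crank '[[0.004,0,0.0028,0,0,0,1],[0.007,0,0.0047,0,0,0,1],[0.007,0,0.0047,0,0,0,1]]'; python3 go.py
```

```text
clock: 6.0
eef_pos: [463.2, 21.4, 114.0]
tcp_rot: [-3.14, -0.593, 1.285]
contact_force: [-0.5, -2.7, 2.3]
opening: -0.004
grasp_force: 1.7
t 6.0 unit [-37.5454  66.7544 113.9931] F [-2.7449 -0.254   2.3451] open -0.0039598207998695085 q [-0.3567  0.3742  2.1643  0.8351  0.8501 -0.7163]
clock: 6.3
eef_pos: [465.1, 29.7, 113.8]
tcp_rot: [-3.139, -0.593, 1.285]
contact_force: [0.4, -0.6, 0.0]
opening: -0.0
grasp_force: 0.2
t 6.3 unit [-29.0082  67.2659 113.7768] F [-0.4661 -0.5276  0.0268] open -0.00023594997132397275 q [-0.3376  0.3741  2.1656  0.8445  0.8424 -0.7074]
```

```bash
for i in 1 2; do python3 -m crank '[[0.0033,0,0.0022,0,0,0,1],[0.0033,0,0.0022,0,0,0,1]]' >/dev/null; python3 go.py; done
```

```text
t 6.5 unit [-25.2744  67.3526 113.7327] F [-0.9654 -0.0245 -0.1981] open 0.00025441979925511736 q [-0.329   0.374   2.1661  0.8487  0.8386 -0.703 ]
t 6.7 unit [-23.0455  67.1109 113.2963] F [-19.8885   3.7747   6.4226] open -0.0025067116039303164 q [-0.3217  0.3732  2.1665  0.8493  0.8324 -0.6986]
```

```bash
python3 -m crank '[[0,0,0,0,0,0,1],[0,0,-0.01,0,0,0,1],[0,0,-0.05,0,0,0,1],[0,0,-0.09,0,0,0,1],[0,0,-0.13,0,0,0,1]]' ; python3 -m crank '[[0,0,-0.03,0,0,0,1],[0,0,-0.03,0,0,0,1]]'>/dev/null; python3 go.py  -150,0,330,.3 -10,0,330,0;  python3 - <<'E'
from rig import cams; import cv2
a=cams.grab_frame("side")["image"][110:185,245:340,::-1]; b=cams.grab_frame("top")["image"][175:275,215:315,::-1]
cv2.imwrite("pics/p5.png",cv2.hconcat([cv2.resize(cv2.convertScaleAbs(a,alpha=1.6,beta=15),(443,350),interpolation=2),cv2.resize(cv2.convertScaleAbs(b,alpha=1.6,beta=15),(350,350),interpolation=2)]))
E
```

```text
clock: 7.2
eef_pos: [446.4, -33.2, 223.0]
tcp_rot: [-3.138, -0.593, 1.284]
contact_force: [0.7, 0.0, -0.6]
opening: -0.001
grasp_force: 0.0
t 7.4 unit [-112.4557   65.056   249.7826] F [-0.013   0.2085 -0.3495] open -0.0019647644008977208 q [-0.5226  0.1507  2.0468  0.6288  1.1776 -0.5541]
-150,0,330,.3 [ 0.0136  0.0654 -0.0873] [ 0.004  -0.2921 -0.0004]
-10,0,330,0 [ 0.1298  0.0651 -0.0091] [ 0.0039 -0.5921 -0.001 ]
```

View pics/p5.png

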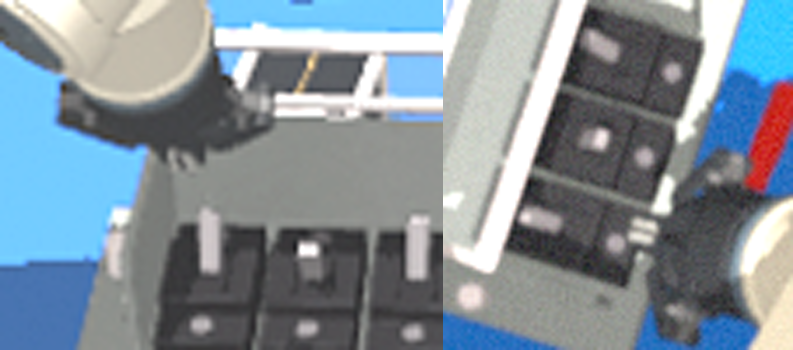

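Lever A now leans on, like the far lever: its tip is at (210,215) in the side crop, and in the top crop it is drawn out towards the cover at (540,215). The middle lever is still off. Next is the cover.

```bash
python3 go.py -130,20,370,0; python3 -m crank '[[0.003,0.01,-0.05,0,-0.1,0,1],[0.007,0.02,-0.087,0,-0.2,0,1],[0.053,0.045,-0.11,0,-0.4,0,1],[0.053,0.045,-0.11,0,-0.592,0,1],[0.053,0.045,-0.11,0,-0.592,0,1]]' >/dev/null; python3 -m crank '[[0,0,0,0,0,0,1],[0,0,0,0,0,0,1]]'>/dev/null; python3 go.py -130,20,370,0 -5,20,330,0
```

```text
t 7.5 unit [-111.0032   66.8146  246.8683] F [-0.189   0.9134 -1.0071] open 0.003104034683918453 q [-0.5202  0.1542  2.0509  0.6298  1.1745 -0.5549]
-130,20,370,0 [ 0.0531  0.0467 -0.1127] [-0.0008 -0.593  -0.0013]
t 8.2 unit [-127.1967   22.493   365.7389] F [-0.548   0.7149 -0.3676] open 0.0016760158149378278 q [-0.1645  0.0373  1.7691  0.0037  1.34    0.1165]
-130,20,370,0 [-0.0028  0.0025 -0.0043] [-0.0052 -0.003   0.0026]
-5,20,330,0 [0.1221 0.003  0.0361] [-0.0052 -0.003   0.0026]
```

```bash
python3 -m crank '[[0.05,0.003,0.0,0,0,0,1],[0.1,0.003,0,0,0,0,1],[0.122,0.003,0.01,0,0,0,1],[0.122,0.003,0.036,0,0,0,1],[0.122,0.003,0.036,0,0,0,1]]' >/dev/null; python3 -m crank '[[0,0,0.02,0,0,0,1],[0,0,0.04,0,0,0,1],[0,0,0.05,0,0,0,1],[0,0,0.05,0,0,0,1]]'>/dev/null; python3 go.py -5,20,275,0
```

```text
t 9.1 unit [ -8.0094  19.072  280.7113] F [-0.2267  0.388   0.3254] open -0.002923691421625748 q [0.0663 0.1587 1.8218 0.0017 1.1652 0.3522]
-5,20,275,0 [ 0.003  -0.0009  0.0057] [-0.0044 -0.0001 -0.0021]
```

```bash
python3 -m crank '[[-0.002,0,0.01,0,0,0,1],[-0.006,0,0.02,0,0,0,1],[-0.011,0,0.029,0,0,0,1],[-0.02,0,0.041,0,0,0,1],[-0.03,0,0.053,0,0,0,1]]' ; python3 go.py; python3 -m crank '[[-0.006,0,0.013,0,0,0,1],[-0.013,0,0.028,0,0,0,1],[-0.016,0,0.04,0,0,0,1],[-0.019,0,0.051,0,0,0,1]]'; python3 go.py -61,20,154,0
```

```text
clock: 9.6
eef_pos: [509.2, 8.5, 227.3]
tcp_rot: [-3.14, -0.001, 1.286]
contact_force: [-0.3, 1.5, 0.5]
opening: 0.001
grasp_force: 0.5
t 9.6 unit [-36.9858  18.941  227.3255] F [1.3341 0.7228 0.4773] open 0.0013245928775906205 q [0.0128 0.1994 1.9001 0.0019 1.0438 0.2964]
clock: 10.0
eef_pos: [503.7, -9.6, 176.2]
tcp_rot: [-3.139, -0.001, 1.285]
contact_force: [-0.0, 0.6, 1.1]
opening: -0.002
grasp_force: 0.5
t 10.0 unit [-55.8951  19.1917 176.1858] F [0.5742 0.1734 1.1081] open -0.0016948351722848884 q [-0.0227  0.257   1.9578  0.0015  0.9292  0.2617]
-61,20,154,0 [-0.0051 -0.0007  0.0222] [-0.0027 -0.0006 -0.0009]
```

```bash
python3 -m crank '[[-0.002,0,0.008,0,0,0,1],[-0.004,0,0.016,0,0,0,1],[-0.005,0,0.022,0,0,0,1],[-0.005,0,0.022,0,0,0,1]]' >/dev/null; python3 go.py; for i in 1 2; do python3 -m crank '[[0,0,0.002,0,0,0,1],[0,0,0.002,0,0,0,1]]'>/dev/null; python3 go.py; done
```

```text
t 10.4 unit [-60.4834  19.2794 154.6491] F [-0.0163 -0.7379 -0.4665] open 0.0006927477205184553 q [-0.0314  0.2861  1.9773  0.0014  0.8809  0.2524]
t 10.6 unit [-60.2447  18.7788 153.5185] F [-0.1975  0.2078 -0.5257] open -0.0003176177356127178 q [-0.0313  0.2879  1.978   0.0015  0.877   0.2524]
t 10.8 unit [-60.2107  18.5594 151.981 ] F [-0.001   0.7337  4.3538] open 0.00020725891849229054 q [-0.0313  0.2902  1.979   0.0015  0.873   0.2525]
```

```bash
for i in 1 2 3; do python3 -m crank '[[0,0,0.0015,0,0,0,1],[0,0,0.0015,0,0,0,1]]'>/dev/null; python3 go.py; done
```

```text
t 11.0 unit [-60.1763  18.3993 151.6385] F [-1.8026  6.1015 20.303 ] open 0.0025936996443246163 q [-0.0313  0.2908  1.9792  0.0015  0.8719  0.2525]
t 11.2 unit [-60.1591  18.2932 151.2878] F [-2.7698 10.2018 33.9935] open -0.004113584835680473 q [-0.0313  0.2913  1.9795  0.0014  0.8708  0.2525]
t 11.4 unit [-60.1202  18.179  150.9803] F [-4.1435 15.5179 50.1001] open 0.0009457967914244077 q [-0.0313  0.2918  1.9797  0.0014  0.8697  0.2526]
```

It is hard against the stop. I'll lift off and check.

```bash
python3 -m crank '[[0,0,-0.005,0,0,0,1],[0,0,-0.04,0,0,0,1],[0,0,-0.09,0,0,0,1],[-0.05,0,-0.14,0,0,0,1],[-0.1,0,-0.17,0,0,0,1]]' >/dev/null; python3 -m crank '[[-0.05,0,-0.05,0,0,0,1],[-0.1,0,-0.06,0,0,0,1],[-0.13,0,-0.06,0,0,0,1],[-0.13,0,-0.06,0,0,0,1],[-0.13,0,-0.06,0,0,0,1]]' >/dev/null; python3 go.py; python3 - <<'E'
from rig import cams; import cv2
a=cams.grab_frame("side")["image"][90:220,230:390,::-1]; b=cams.grab_frame("top")["image"][120:280,175:335,::-1]
cv2.imwrite("pics/p6.png",cv2.hconcat([cv2.resize(a,(430,350),interpolation=2),cv2.resize(b,(350,350),interpolation=2)]))
E
```

```text
t 12.4 unit [-267.8563   18.7648  360.6554] F [ 0.0752 -0.3539 -0.4334] open -0.0023473141035012055 q [-0.4506  0.0499  1.7667  0.0009  1.3265 -0.1632]
```

View pics/p6.png

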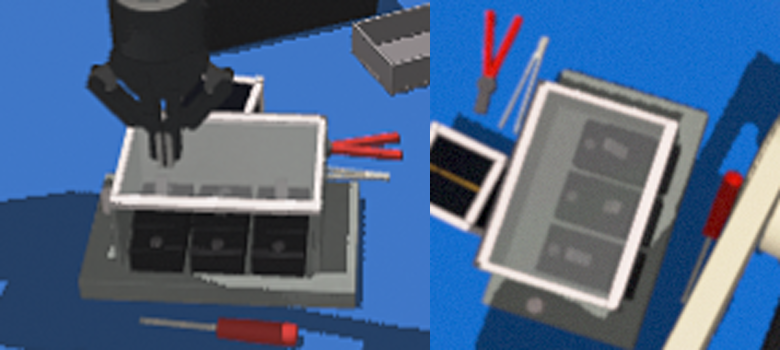

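The cover lies level over the breakers: its front bar is at (220,200) in the side crop and its frame runs from (545,90) to (620,300) in the top crop. The levers show through it at (570,255), (610,200) and (615,145) as on, off and on. The tools and parts are undisturbed and the arm is clear.

```bash
python3 -c "
from rig import sign_off; print(sign_off())"
```

```text
the job is handed in; nothing more can be done
None
```

I reset the tripped breaker (fully off, then fully on), left the other two levers as they were, shut the cover with no tools or parts visibly moved, and handed the job in; no verdict came back.

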